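# Set and lock the thickness dial of a mini slab roller

### The arm

A 6-joint arm with a two-finger parallel gripper is mounted at the origin on a cart in front of the work surface, level with it; the furniture and walls round the work are solid. World frame = base frame: x ahead of the robot, y to its left, z up, the work surface at z = 0. Lengths are in m, angles in rad, forces in N, time in s.
With the tool pointing down it reaches from about 0.35 to 0.775 m from the base axis. Payload 7.3 kg.
Tool frame: the origin (TCP) lies at the centre of the arm's flange, where the gripper is bolted on; the fingertips stand 178 mm ahead of it and the grasp point (between the pads) lies 159 mm ahead of it; x points along the fingers, y is the direction in which the jaws open and shut, and the axes are right-handed (so a half turn about x gives the same grasp; the last joint's range is limited). The gripper opens to 92 mm and grips with 3 to 60 N. Pads are 19 mm wide; open, the fingers measure 130 mm over their backs; the gripper's body (75 mm by 190 mm) begins 47 mm behind the grasp point.
Start: joints at [-1.394, 0.342, 1.524, -0, 1.275, -0.146], TCP at [0.167, -0.498, 0.405] pointing down, gripper open.
Joint ranges: [-2.53, 2.53], [-0.77, 2.02], [0.04, 2.7], [-1, 4.14], [0.28, 2.66], [-3.11, 3.11]. Speed limits (rad/s): [2.57, 2.57, 3.14, 3.14, 3.14, 3.14].

### API

Orientations are given as [roll, pitch, yaw] about the fixed x, y, z axes, in that order (R = Rz(yaw) Ry(pitch) Rx(roll)).
In Python, from cell import readout, cams, workorder gives the robot as it stands.
- The arm moves only by the shell command python3 -m inch 'ROWS' [FORCE]. ROWS is text: rows parted by semicolons, each of 5 numbers parted by spaces: the shift along the world's x, y, z in mm, then the turn about the world's z in rad, then the opening, from 0 (shut) to 1 (fully open). A call has 1 to 8 rows; each row shifts and turns the commanded pose from where the row before left it; what a row does not reach is not made up. A row lasts 1/12 s, in which the tool goes at most 41.7 mm and 7.16 degrees, less where a joint would pass 70% of its speed; a pose out of reach is approached as far as the arm can. A call is refused whole if a number of a shift passes 41.7 or a number of a turn 0.125, either way. A call with a gripper value outside its range is refused whole. The fingers move at their own pace and stop on an object; FORCE is the grip in N (left out, the last holds). Time passes only in rows, so rows that do not move let the fingers close. It gives the time, the measured TCP pose, the force and the opening at its end, in the units of the state.
- readout.observe(): the state, without advancing time (a new reading comes with each control period).
- cams.read_camera(name): name is "side" or "top"; returns a dict with "color" (480x640x3 uint8, red, green, blue), "fx", "fy", "cx", "cy" (pixels), "world_to_cam" (4x4, takes a point from world to camera coordinates). Camera axes: x right, y down, z forward; pixel columns grow to the right and rows downward; lengths in m; the calibration is good to about 2 mm. A picture is of the moment at which its call begins. There is no depth.
- workorder.hand_in(): hands the job in, once; it reports no verdict.
The state is a dict: "time": time; "qpos": joint angles; "qvel": joint speeds; "joint_efforts": joint torques, N m; "tool_pos": TCP position; "tool_rot": TCP orientation; "contact_force": force on the tool from outside, world axes, zero at the start; "torque": the same for the moment, N m; "opening": finger opening in m.
Only numpy, scipy, OpenCV 4.12 (cv2) and the standard library are available. Lean on these libraries where they do the work, as an engineer would, in place of code of your own. Each camera call takes 0.05 s, during which the arm holds its last target.

### The job

The mini slab roller is still set too thick for brooches. Slacken the clamp wing on top of the thickness dial about a quarter turn (it has a left-hand thread, so it slackens clockwise seen from above), turn the dial clockwise until its pointer stands at the nib of the brass index tab, then tighten the wing again fully so that the setting is locked. Do not shift the index tab, and leave the things lying on the bench where they are.

Things in the scene. Friction and masses are not known exactly. Their poses are not given: they have to be found in the camera images.
- slab_roller: bench-top mini slab roller fixed to the worktop: grey frame 130 x 200 mm (x, y), wooden bed 172 mm long in x, bridge over it; a crank on its -y side reaches 150 mm out, 95 mm high. Origin on the worktop under the dial's axis; z up. On the bridge, on one vertical axis: black scale plate 112 mm across (top 121 mm high), thickness dial, steel washer, clamp wing (top 166 mm high).
- dial_grip (a point): point on the dial's vertical axis, 136.5 mm above the worktop, mid height of its gripping drum: black, fluted, 50 mm across, 129 to 144 mm above the worktop. It can be gripped across at any angle, the clamp wing standing between the fingers. Pointer and index tab stick out lower, up to 126 mm: fingertips must stay above that. Axes as the machine's.
- wing_grip (a point): point on the same vertical axis, 157.5 mm above the worktop, at the middle of the clamp wing's bar: aluminium, 44 mm long, 10.5 mm wide, 15 mm high (150 to 165 mm above the worktop), gripped across its width. Below it a 25 mm hub (top 151 mm): fingertips stay above that. Axes as the machine's.
- wing_end (a point): middle of one end of the clamp wing's bar, 22 mm from the axis: the direction from wing_grip to here is the bar's length.
- clamp_wing (a joint): turn of the clamp wing in rad: 0 = fully tight (stop), grows clockwise seen from above (left-hand thread: clockwise slackens) to a stop at 1.9. Steady drag 0.2 N m; stays where left. Below about 0.45 it presses the washer on the dial and brakes it (drag about 0.3 N m when tight); above 0.6 the dial is free. It does not turn the dial along.
- thickness_dial (a joint): turn of the thickness dial in rad, grows clockwise seen from above and lowers the roller 2 mm per rad; at 0 the pointer points to the machine's -x side; stops at -0.6 and 2.4. With the clamp slack it has only a steady drag of 0.1 N m and stays where left.
- dial_tip (a point): tip of the dial's white pointer, 42 mm from the dial's axis, 124 mm above the worktop; moves with the dial.
- index_tab (a joint): angle of the brass index tab round the plate in rad, counted like the dial's: the pointer stands exactly at the tab when thickness_dial equals index_tab. A clip 13 mm wide on the plate's rim, top 125 mm above the worktop; held by friction, to be left alone.
- index_tip (a point): point just before the inward nib of the index tab, 42 mm from the dial's axis: where the pointer's tip belongs.
- cutter_large: bystander: metal ring cutter, 67 mm across, 22 mm high, lying on the worktop right of the roller; origin under its centre.
- cutter_small: bystander: metal ring cutter, 47 mm across, 18 mm high, near the large one; origin under its centre.
- rib: bystander: flat wooden throwing rib 58 x 109 x 8 mm, lying behind the roller; origin under its centre.
- brooch_blank: bystander: thin oval clay brooch blank 48 x 71 x 7 mm, lying left of the roller; origin under its centre.

How it is judged:
On the way, in this order (a step that is already met when the one before it is completed fails the run):
1. the clamp wing is slackened clockwise, by more than 0.9 rad from tight (value of joint clamp_wing above 0.9 rad), for 0.1 s.
2. with the clamp slack, the dial's pointer tip stands within 4 mm of the index point (horizontal distance between dial_tip and index_tip below 0.004 m and value of joint clamp_wing above 0.6 rad), for 0.2 s.
3. the clamp wing is tightened again, to within 0.25 rad of its stop (value of joint clamp_wing below 0.25 rad), for 0.2 s.
At the end, for the whole second after the job is handed in: The dial's pointer tip stands within 4 mm (about 5 degrees) of the index point at the tab's nib, the clamp wing is tight again (within 0.25 rad of its stop), the index tab is where it was (4 mm), and the robot has let go (horizontal distance between dial_tip and index_tip below 0.004 m and value of joint clamp_wing below 0.25 rad and distance of index_tip from where it was at the start of the episode below 0.004 m); the robot touches nothing.
It fails at once if the index tab is shifted by more than 4 mm (distance of index_tip from where it was at the start of the episode above 0.004 m).
It fails at once if one of the things on the bench (ring cutters, rib, brooch blank) is moved by more than 20 mm (distance of any of cutter_large, cutter_small, rib, brooch_blank from where it was at the start of the episode above 0.02 m).
It also fails if it takes over 72 s, if anything falls off the work surface, if the arm or the gripper's body presses on something with over 40 N, if the wrist force passes 120 N, or if a joint passes its speed limit or range.

## Working session

There is one attempt and no reset: what is moved stays moved. The work goes in short steps, Python scripts to look and compute and a shell command to move; the robot and the scene stay as the last step left them, time stands still between calls to the robot, and variables do not carry over. Pictures are saved under pics/ and viewed, and the job is handed in when it is done.

```bash
ls; mkdir -p pics; python3 - <<'E'
from cell import readout,cams
import cv2,numpy as np
print(readout.observe())
for n in("side","top"):
    c=cams.read_camera(n); cv2.imwrite(f"pics/{n}0.png",c["color"][:,:,::-1]); print(n,c["fx"],c["fy"],c["cx"],c["cy"],np.round(c["world_to_cam"],4).tolist())
E
```

```text
pics
{'time': 0.0, 'qpos': array([-1.39399347e+00,  3.42719445e-01,  1.52501761e+00, -3.09720145e-05,
        1.27540803e+00, -1.45995995e-01]), 'qvel': array([-1.22995248e-04, -6.44866026e-04,  6.74532218e-04, -1.35627628e-04,
       -2.15467673e-04, -6.91128379e-05]), 'joint_efforts': array([-2.60078123e-03, -4.31249964e+01, -2.44226450e+01,  7.14260526e-02,
        5.58605546e-02, -1.40630409e-04]), 'tool_pos': array([ 0.16653619, -0.49774069,  0.40404625]), 'tool_rot': array([-1.69771717,  1.56924361,  1.76668338]), 'contact_force': array([-0.75238308, -0.07162866,  0.25433775]), 'torque': array([-0.02032324,  0.04719107, -0.0431208 ]), 'opening': 0.09178269237398001}
side 441.57619892343513 441.57619892343513 320.90960047397454 240.83813943026064 [[0.9045, -0.4261, -0.0201, -0.4463], [-0.1919, -0.3645, -0.9112, 0.2304], [0.3809, 0.828, -0.4114, 0.9773], [0.0, 0.0, 0.0, 1.0]]
top 445.4400206113657 445.4400206113657 309.43504926862346 240.46291038059465 [[0.0368, -0.9993, 0.0061, 0.0192], [-0.9748, -0.0372, -0.2201, 0.5336], [0.2201, 0.0021, -0.9755, 1.0645], [0.0, 0.0, 0.0, 1.0]]
```

View pics/side0.png

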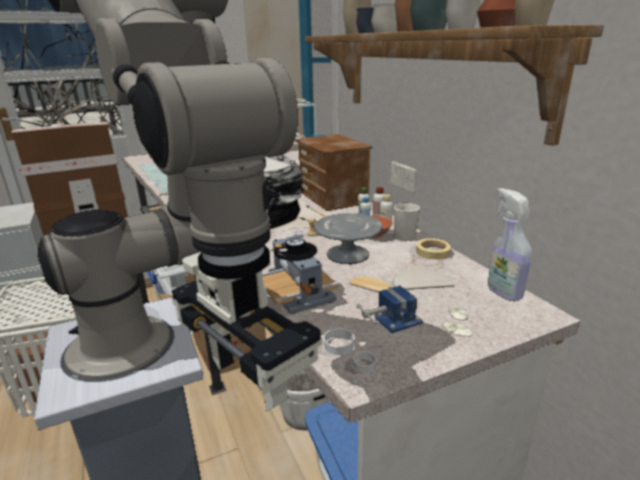

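View pics/top0.png

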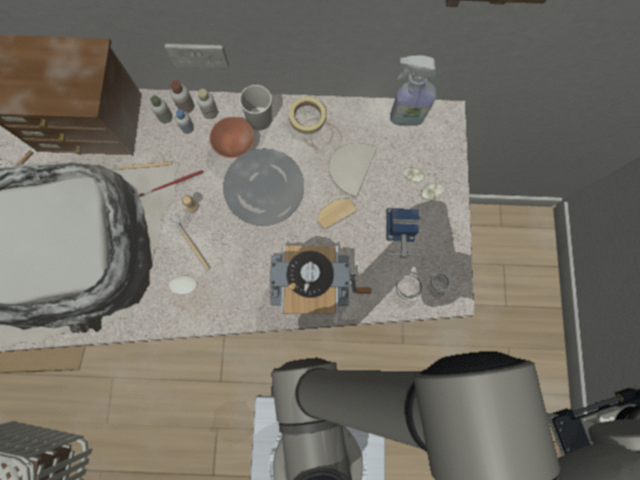

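```bash
cat > h.py <<'E'
import numpy as np,cv2
from cell import cams,readout
def ray(c,u,v,z):
    W=np.array(c["world_to_cam"]);R=W[:3,:3];t=W[:3,3];o=-R.T@t
    d=R.T@np.array([(u-c["cx"])/c["fx"],(v-c["cy"])/c["fy"],1]);s=(z-o[2])/d[2];return (o+s*d)
def proj(c,p):
    q=np.array(c["world_to_cam"])@np.append(p,1);return c["fx"]*q[0]/q[2]+c["cx"],c["fy"]*q[1]/q[2]+c["cy"]
def crop(c,u0,v0,w,h,k,f):
    cv2.imwrite(f,cv2.resize(np.ascontiguousarray(c["color"][v0:v0+h,u0:u0+w,::-1]),None,fx=k,fy=k,interpolation=cv2.INTER_CUBIC))
E
python3 - <<'E'
from h import *
c=cams.read_camera("top"); crop(c,260,230,100,75,8,"pics/t1.png"); np.save("t1.npy",c["color"])
c=cams.read_camera("side"); crop(c,250,220,100,75,8,"pics/s1.png")
E
```

```text
(no output)
```

View pics/t1.png

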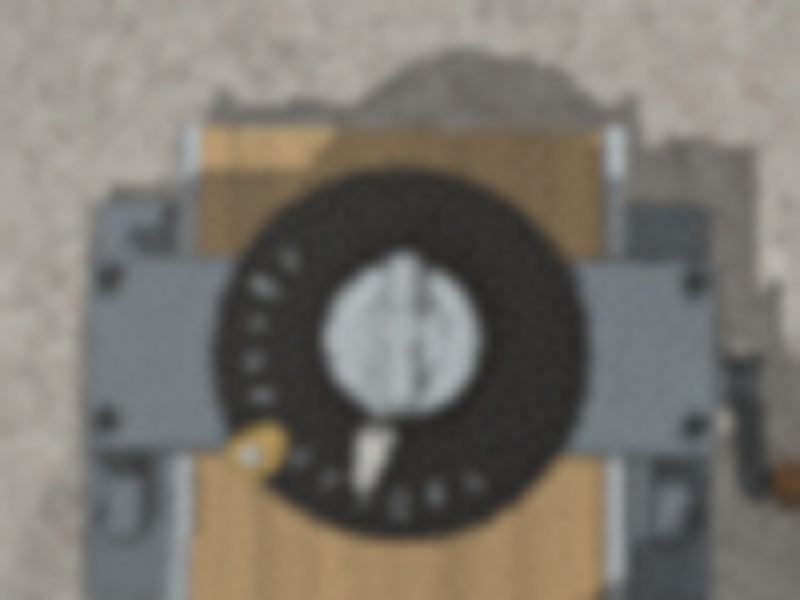

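View pics/s1.png

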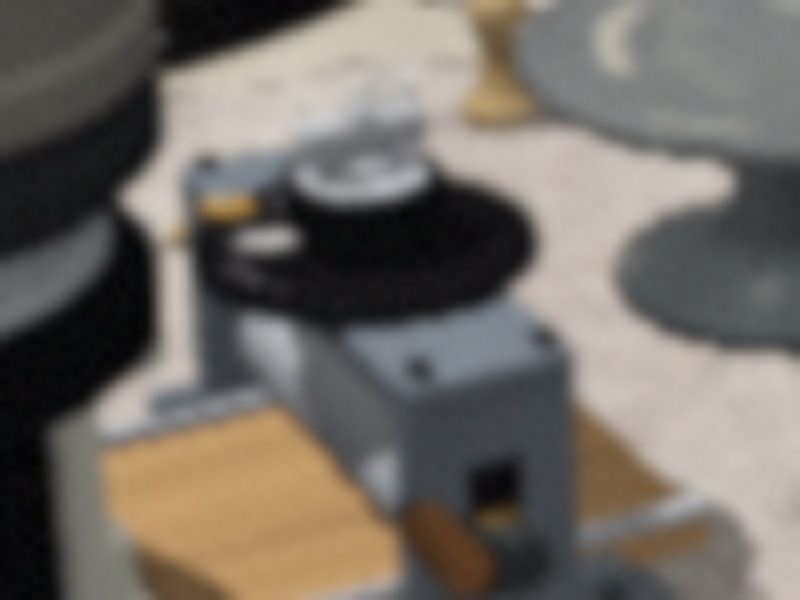

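```bash
python3 - <<'E'
from h import *
c=cams.read_camera("top"); im=c["color"].astype(int)
hsv=cv2.cvtColor(c["color"],cv2.COLOR_RGB2HSV)
P=lambda x,y:(260+(x+.5)/8-.5,230+(y+.5)/8-.5)
# plate: dark mask
roi=np.zeros((480,640),bool);roi[248:300,283:337]=1
dark=((im.max(2)<75)&roi).astype(np.uint8)
n,l,s,ce=cv2.connectedComponentsWithStats(dark);k=1+s[1:,4].argmax()
cn=max(cv2.findContours((l==k).astype(np.uint8),0,1)[0],key=cv2.contourArea)
e=cv2.fitEllipse(cv2.convexHull(cn));print("plate",e, ray(c,*e[0],.121))
br=((hsv[...,1]>90)&(im[...,0]>130)).astype(np.uint8);br[:282]=0;br[293:]=0;br[:,:286]=0;br[:,297:]=0
ys,xs=np.nonzero(br);print("tab",xs.mean(),ys.mean(),len(xs))
for nm,p,z in[("tabnib",(290,443),.125),("tabc",(255,452),.125),("ptr tip",(367,505),.124),("ptr in",(380,430),.124),("w1",(404,252),.165),("w2",(398,412),.165),("washer c",(402,335),.148)]:
    print(nm,np.round(ray(c,*P(*p),z)*1e3,1))
ctr=ray(c,*e[0],.121)
crop(c,290,255,30,30,20,"pics/t2.png")
for nm,p in [("l1",(165,0))]: pass
# frame left/right edge points on bridge z~.118
for p in[(95,262),(88,450),(713,262),(716,455)]: print(np.round(ray(c,*P(*p),.113)*1e3,1))
print(np.round(np.array(proj(c,[*ctr[:2],.1575])),1))
E
```

```text
plate ((309.8048095703125, 273.6319274902344), (45.529441833496094, 46.3935546875), 86.54763793945312) [0.43905948 0.03524821 0.121     ]
tab 289.84313725490193 288.54901960784315 51
tabnib [410.8  66.7 125. ]
tabc [407.8  76.7 125. ]
ptr tip [393.8  43.7 124. ]
ptr in [415.7  40.8 124. ]
w1 [461.1  35.8 165. ]
w2 [415.7  35.8 165. ]
washer c [440.1  35.5 148. ]
[463.9 127.2 113. ]
[408.  126.1 113. ]
[470.8 -56.  113. ]
[413.5 -57.9 113. ]
[309.9 271.3]
```

View pics/t2.png

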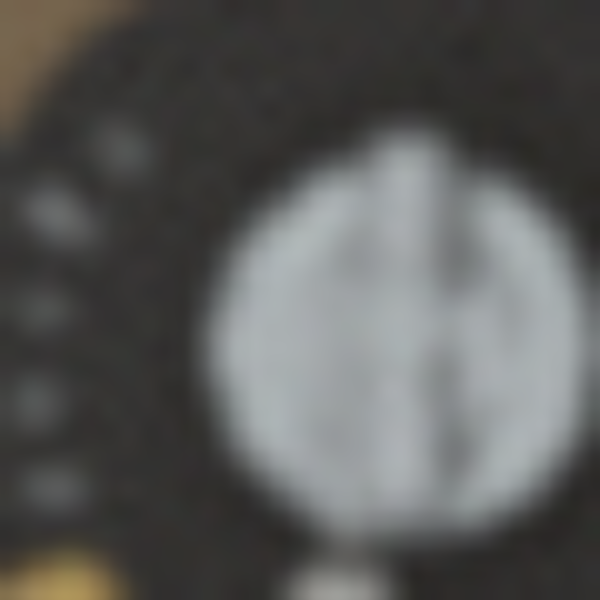

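```bash
python3 - <<'E'
from h import *
from scipy.spatial.transform import Rotation as Ro
s=readout.observe();R=Ro.from_euler('xyz',s['tool_rot']).as_matrix();print(s['time'],np.round(R,3), np.degrees(np.arctan2(R[1,1],R[0,1])))
c=cams.read_camera("top")
hsv=cv2.cvtColor(c["color"],cv2.COLOR_RGB2HSV)
crop(c,282,278,35,20,20,"pics/t3.png")
A=np.array([.439,.0355])
for u,v in[(P) for P in [(289.84,288.55)]]:
    p=ray(c,u,v,.125)[:2]-A;print(p,np.arctan2(p[1],-p[0]))
E
```

```text
0.25 [[-0.     0.317 -0.948]
 [ 0.001 -0.948 -0.317]
 [-1.    -0.001 -0.   ]] -71.50524214023486
[-0.03707289  0.04466507] 0.8780168139573987
```

View pics/t3.png

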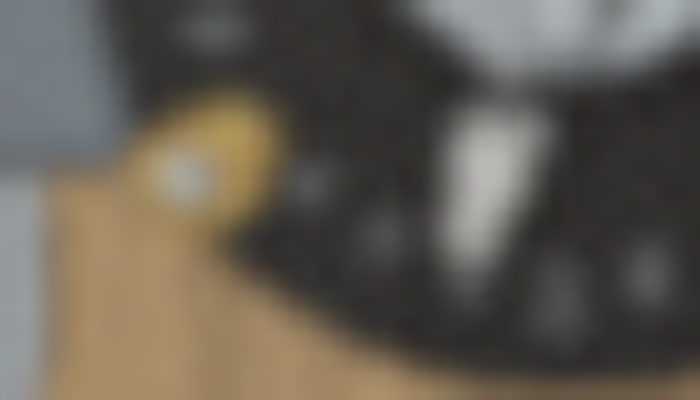

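```bash
python3 -m inch '11 22 0 .1175 1;11 22 0 .1175 1;11 22 0 .1175 1;11 22 0 .1175 1;11 22 0 .1175 1;11 22 0 .1175 1;11 22 0 .1175 1;11 22 0 .1175 1' 40
python3 -m inch '11 22 0 .1175 1;11 22 0 .1175 1;11 22 0 .1175 1;11 22 0 .1175 1;11 22 0 .1175 1;11 22 0 .1175 1;11 22 0 .1175 1;11 22 0 .1175 1'
cat > where.py <<'E'
from h import *
from scipy.spatial.transform import Rotation as Ro
s=readout.observe();R=Ro.from_euler('xyz',s['tool_rot']).as_matrix()
print("t %.2f"%s['time'],"pos mm",np.round(s['tool_pos']*1e3,1),"yaw_y rad %.3f"%np.arctan2(R[1,1],R[0,1]),"F",np.round(s['contact_force'],1),"Tz %.2f"%s['torque'][2],"open mm %.1f"%(s['opening']*1e3),"q6 %.2f"%s['qpos'][5],"xaxis",np.round(R[:,0],3))
E
python3 where.py
```

```text
time: 0.97
tool_pos: [0.2549, -0.3207, 0.4048]
tool_rot: [1.198, 1.571, -0.676]
contact_force: [-0.0, 0.1, 0.2]
opening: 0.0921
time: 1.63
tool_pos: [0.3428, -0.1447, 0.4049]
tool_rot: [0.509, 1.57, -0.424]
contact_force: [-0.1, -0.6, 0.5]
opening: 0.0915
t 1.63 pos mm [ 342.8 -144.7  404.9] yaw_y rad 0.638 F [-0.1 -0.6  0.5] Tz 0.00 open mm 91.5 q6 -1.24 xaxis [ 0. -0. -1.]
```

```bash
python3 -m inch '12 22.5 0 .1166 1;12 22.5 0 .1166 1;12 22.5 0 .1166 1;12 22.5 0 .1166 1;12 22.5 0 .1166 1;12 22.5 0 .1166 1;12 22.5 0 .1166 1;12 22.5 0 .1166 1'
python3 -m inch '0 0 0 0 1;0 0 0 0 1;0 0 0 0 1'
python3 where.py; python3 - <<'E'
from h import *
c=cams.read_camera("side"); crop(c,230,180,120,90,6,"pics/s2.png")
c=cams.read_camera("top"); crop(c,260,230,100,75,8,"pics/t4.png")
E
```

```text
time: 2.3
tool_pos: [0.4389, 0.0354, 0.4048]
tool_rot: [0.211, 1.571, 0.211]
contact_force: [0.1, 0.1, 0.6]
opening: 0.0921
time: 2.55
tool_pos: [0.4383, 0.0339, 0.4046]
tool_rot: [-2.866, 1.57, -2.873]
contact_force: [0.1, 0.1, -0.3]
opening: 0.0915
t 2.55 pos mm [438.3  33.9 404.6] yaw_y rad 1.564 F [ 0.1  0.1 -0.3] Tz 0.01 open mm 91.5 q6 -1.66 xaxis [-0.001 -0.    -1.   ]
```

View pics/s2.png

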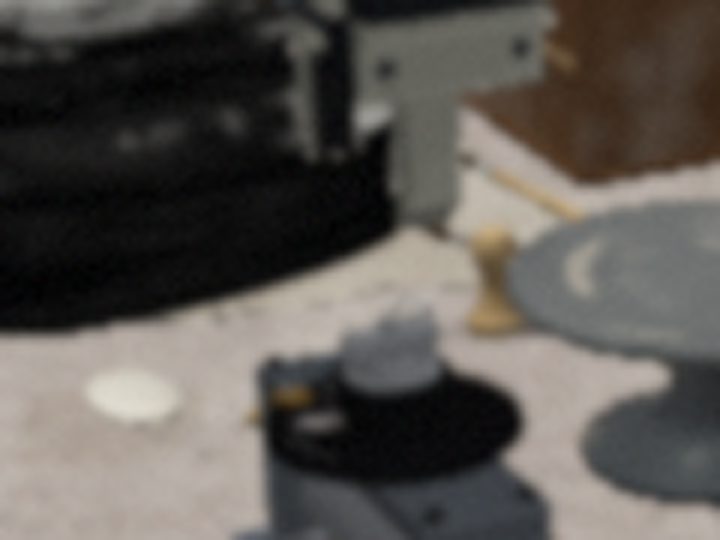

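View pics/t4.png

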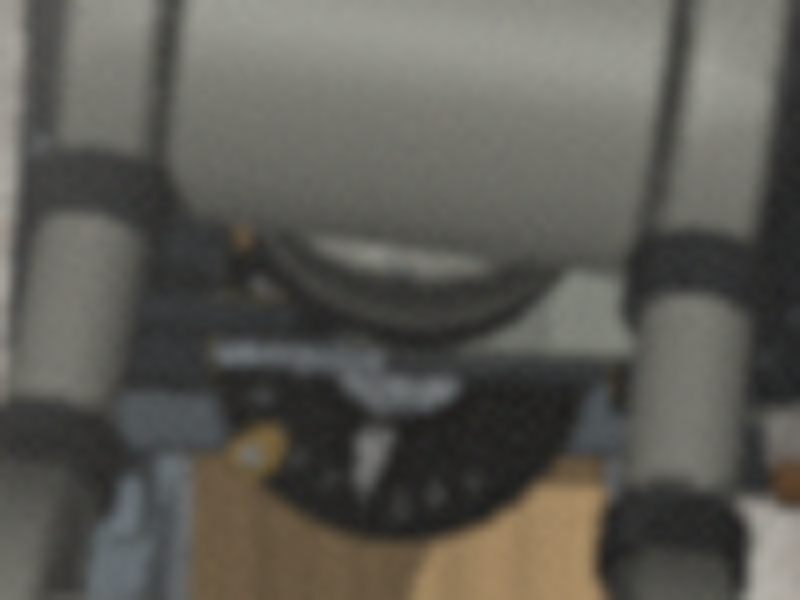

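```bash
python3 -m inch '.5 1.2 -15 .006 1;0 0 -15 0 1;0 0 -15 0 1;0 0 -15 0 1;0 0 -13 0 1;0 0 0 0 1;0 0 0 0 .5;0 0 0 0 .3'
python3 where.py
python3 -m inch '0 0 0 0 0;0 0 0 0 0;0 0 0 0 0;0 0 0 0 0;0 0 0 0 0;0 0 0 0 0' 40
python3 where.py
```

```text
time: 3.32
tool_pos: [0.4393, 0.0348, 0.3326]
tool_rot: [-0.065, 1.57, -0.066]
contact_force: [0.2, 0.4, 0.1]
opening: 0.0827
t 3.32 pos mm [439.3  34.8 332.6] yaw_y rad 1.570 F [0.2 0.4 0.1] Tz 0.02 open mm 82.7 q6 -1.66 xaxis [ 0.001 -0.    -1.   ]
time: 3.82
tool_pos: [0.4391, 0.0354, 0.3318]
tool_rot: [0.504, 1.571, 0.504]
contact_force: [-0.0, -0.9, 0.4]
opening: 0.0432
t 3.82 pos mm [439.1  35.4 331.8] yaw_y rad 1.571 F [-0.  -0.9  0.4] Tz 0.02 open mm 43.2 q6 -1.66 xaxis [ 0.  0. -1.]
```

```bash

python3 -m inch '0 0 0 0 0;0 0 0 0 0;0 0 0 0 0;0 0 0 0 0;0 0 0 0 0;0 0 0 0 0;0 0 0 0 0;0 0 0 0 0'
python3 where.py
```

```text
time: 4.48
tool_pos: [0.439, 0.0357, 0.3317]
tool_rot: [1.582, 1.57, 1.582]
contact_force: [0.6, 5.1, 0.4]
opening: 0.01
t 4.48 pos mm [439.   35.7 331.7] yaw_y rad 1.571 F [0.6 5.1 0.4] Tz 0.06 open mm 10.0 q6 -1.67 xaxis [-0.     0.001 -1.   ]
```

```bash

python3 -m inch '0 .3 0 -.05 0;0 0 0 -.1 0;0 0 0 -.1 0;0 0 0 -.1 0;0 0 0 -.1 0;0 0 0 -.1 0;0 0 0 -.1 0'
python3 where.py
python3 -m inch '0 0 0 -.1 0;0 0 0 -.1 0;0 0 0 -.1 0;0 0 0 -.1 0;0 0 0 -.1 0;0 0 0 -.1 0;0 0 0 -.1 0;0 0 0 0 0'
python3 where.py
```

```text
time: 5.07
tool_pos: [0.4392, 0.0365, 0.3317]
tool_rot: [1.864, 1.568, 1.209]
contact_force: [3.0, 10.3, -0.8]
opening: 0.01
t 5.07 pos mm [439.2  36.5 331.7] yaw_y rad 0.916 F [ 3.  10.3 -0.8] Tz 0.29 open mm 10.0 q6 -1.01 xaxis [ 0.001  0.003 -1.   ]
time: 5.73
tool_pos: [0.4398, 0.0369, 0.3318]
tool_rot: [2.205, 1.566, 0.85]
contact_force: [5.4, 12.8, -3.8]
opening: 0.0102
t 5.73 pos mm [439.8  36.9 331.8] yaw_y rad 0.215 F [ 5.4 12.8 -3.8] Tz 0.09 open mm 10.2 q6 -0.31 xaxis [ 0.003  0.004 -1.   ]
```

```bash

python3 -m inch '0 0 0 0 1;0 0 0 0 1;.8 1.2 0 0 1;0 0 0 0 1;0 0 0 0 1;0 0 0 0 1;0 0 0 0 1;0 0 0 0 1'
python3 -m inch '0 0 20 0 1;0 0 20 0 1;0 0 20 0 1;0 0 20 0 1;0 0 20 0 1;0 0 0 0 1'
python3 where.py; python3 - <<'E'
from h import *
c=cams.read_camera("side"); crop(c,250,200,100,75,8,"pics/s3.png")
c=cams.read_camera("top"); crop(c,260,230,100,75,8,"pics/t5.png")
E
```

```text
time: 6.4
tool_pos: [0.4398, 0.0367, 0.3318]
tool_rot: [0.832, 1.571, -0.518]
contact_force: [-0.8, 1.1, 0.0]
opening: 0.059
time: 6.9
tool_pos: [0.4404, 0.0368, 0.4354]
tool_rot: [1.257, 1.564, -0.093]
contact_force: [0.6, 0.6, 0.3]
opening: 0.0917
t 6.90 pos mm [440.4  36.8 435.4] yaw_y rad 0.221 F [0.6 0.6 0.3] Tz -0.06 open mm 91.7 q6 -0.31 xaxis [ 0.007 -0.001 -1.   ]
```

View pics/s3.png

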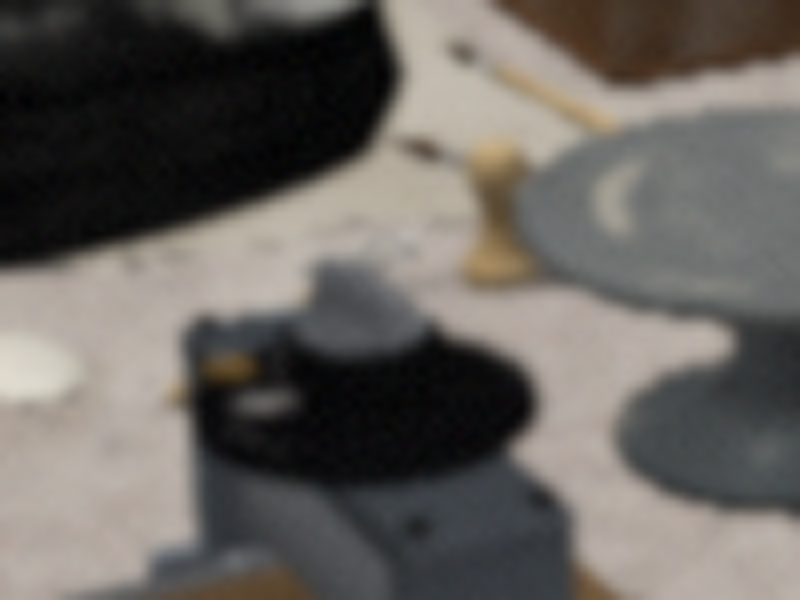

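View pics/t5.png

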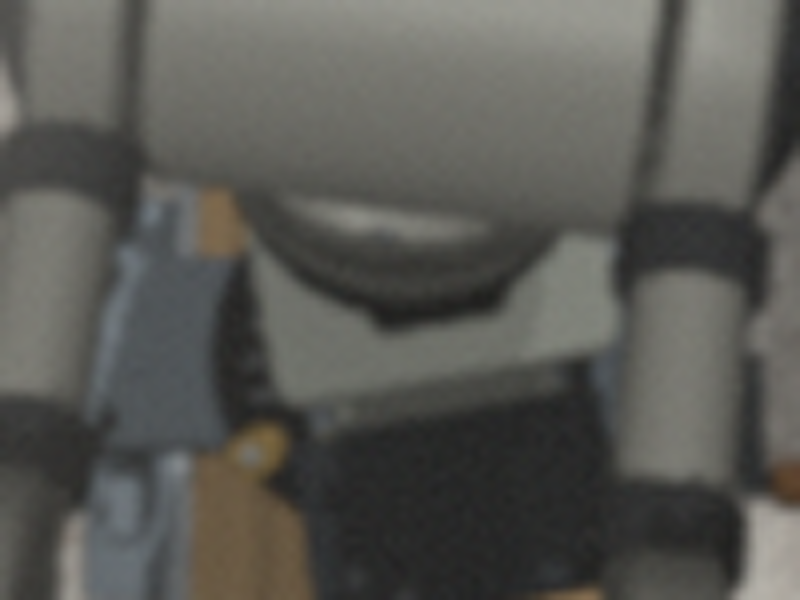

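```bash
cat > ang.py <<'E'
from h import *
c=cams.read_camera("top")
C=ray(c,309.80,273.63,.121)[:2]
def a(u,v,z): p=ray(c,u,v,z)[:2]-C; return "%.3f rad r %.1f mm"%(np.arctan2(p[1],-p[0]),1e3*np.hypot(*p))
T=lambda x,y:(282+(x+.5)/20-.5,278+(y+.5)/20-.5)
if __name__=="__main__":
    print("screw",a(*T(187,178),.126),"nib",a(*T(275,125),.125),"tip",a(*T(468,285),.124),"mid",a(*T(485,200),.124))
E
python3 ang.py
```

```text
screw 0.924 rad r 53.5 mm nib 0.909 rad r 41.6 mm tip 0.222 rad r 44.3 mm mid 0.240 rad r 34.2 mm
```

```bash

python3 -m inch '0 0 -20 0 1;0 0 -20 0 1;0 0 -20 0 1;0 0 -20 0 1;0 0 -20 0 1;0 0 -10 0 1;0 0 -6 0 1;0 0 -5 0 1'
python3 -m inch '0 0 0 0 .4;0 0 0 0 .4'
python3 where.py; python3 - <<'E'
from h import *
c=cams.read_camera("side"); crop(c,250,200,100,75,8,"pics/s4.png")
E
```

```text
time: 7.72
tool_pos: [0.4395, 0.0368, 0.3094]
tool_rot: [-1.882, 1.568, 3.051]
contact_force: [-0.8, -0.7, -0.0]
opening: 0.0917
time: 7.88
tool_pos: [0.4399, 0.0368, 0.3108]
tool_rot: [2.108, 1.571, 0.758]
contact_force: [0.4, -0.5, -0.3]
opening: 0.0826
t 7.88 pos mm [439.9  36.8 310.8] yaw_y rad 0.221 F [ 0.4 -0.5 -0.3] Tz -0.01 open mm 82.6 q6 -0.31 xaxis [ 0.  0. -1.]
```

View pics/s4.png

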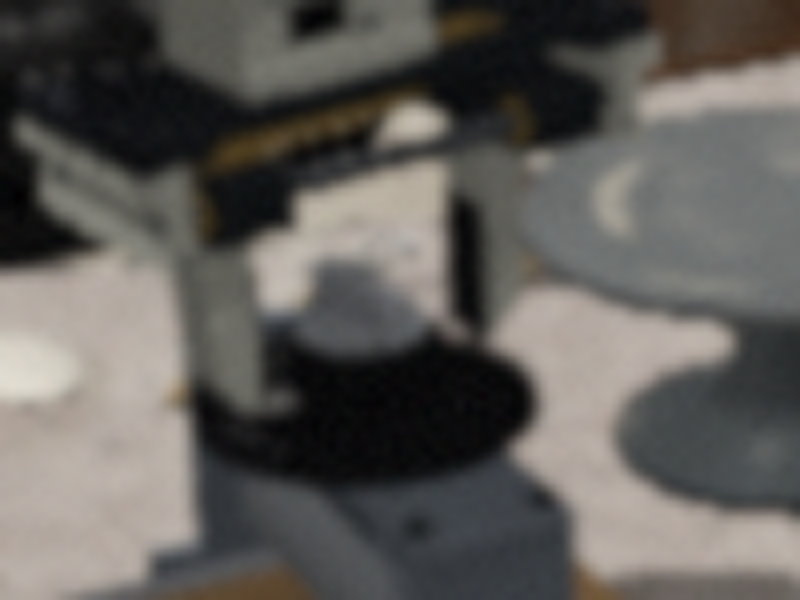

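```bash

python3 -m inch '0 0 -1.5 0 .2;0 0 0 0 .2;0 0 0 0 .2;0 0 0 0 .2;0 0 0 0 .2;0 0 0 0 .2;0 0 0 0 .2;0 0 0 0 .2' 30
python3 where.py
```

```text
time: 8.6
tool_pos: [0.4403, 0.0369, 0.3096]
tool_rot: [1.428, 1.569, 0.078]
contact_force: [4.5, 2.3, 0.8]
opening: 0.0487
t 8.60 pos mm [440.3  36.9 309.6] yaw_y rad 0.221 F [4.5 2.3 0.8] Tz 0.04 open mm 48.7 q6 -0.31 xaxis [ 0.002  0.    -1.   ]
```

```bash

python3 -m inch '.4 .2 0 -.08 .2;0 0 0 -.1 .2;0 0 0 -.1 .2;0 0 0 -.1 .2;0 0 0 -.1 .2;0 0 0 -.1 .2;0 0 0 -.1 .2;0 0 0 0 .2'
python3 where.py;python3 - <<'E'
from h import *
c=cams.read_camera("side"); crop(c,250,200,100,75,8,"pics/s5.png")
c=cams.read_camera("top"); crop(c,260,230,100,75,8,"pics/t6.png")
E
```

```text
time: 9.27
tool_pos: [0.4409, 0.0369, 0.3096]
tool_rot: [1.927, 1.568, -0.108]
contact_force: [4.4, 1.0, 0.6]
opening: 0.0493
t 9.27 pos mm [440.9  36.9 309.6] yaw_y rad -0.465 F [4.4 1.  0.6] Tz -0.13 open mm 49.3 q6 0.37 xaxis [ 0.002 -0.    -1.   ]
```

View pics/s5.png

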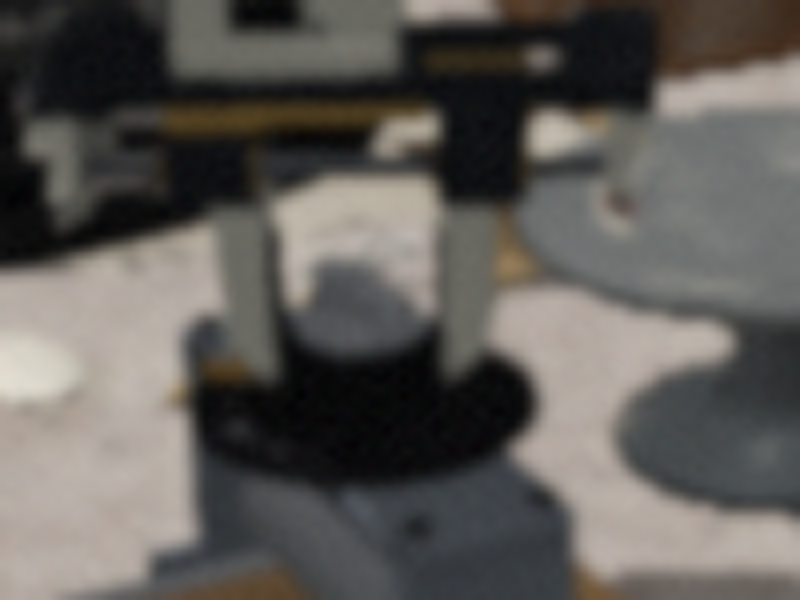

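View pics/t6.png

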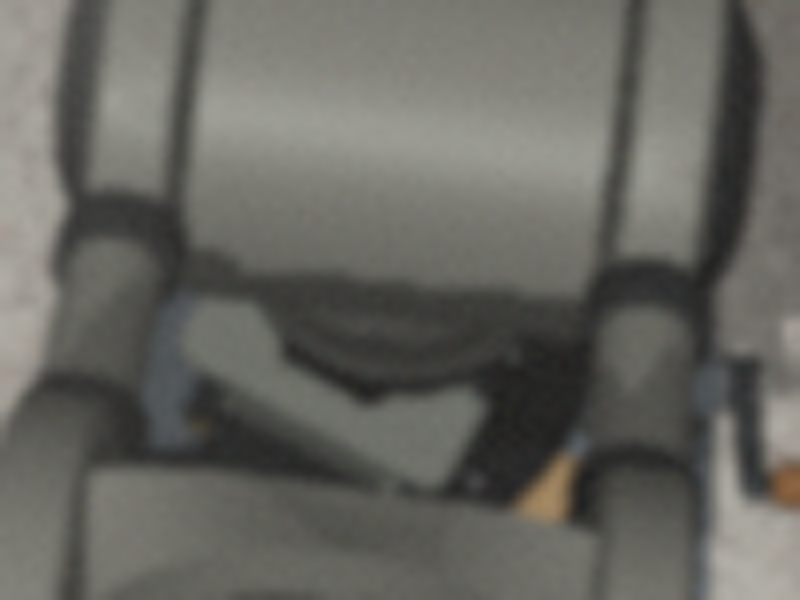

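```bash

python3 -m inch '0 0 0 0 1;0 0 0 0 1;0 0 0 0 1;0 0 0 0 1;0 0 0 0 1;0 0 0 0 1;0 0 0 0 1;0 0 0 0 1'
python3 where.py
python3 -m inch '0 0 20 .1 1;0 0 20 .1 1;0 0 20 .1 1;0 0 20 .1 1;0 -30 20 .1 1;0 -40 0 .1 1;0 -40 0 .1 1;0 -40 0 0 1'
python3 -m inch '0 -40 0 0 1;0 -40 0 0 1;0 -40 0 0 1;0 -30 0 0 1;0 0 0 0 1'
python3 where.py;python3 - <<'E'
from h import *
c=cams.read_camera("side"); crop(c,250,200,100,75,8,"pics/s6.png")
c=cams.read_camera("top"); crop(c,260,230,100,75,8,"pics/t7.png");crop(c,282,262,40,36,18,"pics/t8.png")
E
```

```text
time: 10.03
tool_pos: [0.4402, 0.037, 0.3092]
tool_rot: [-0.144, 1.571, -2.174]
contact_force: [0.5, -0.1, -0.6]
opening: 0.0913
t 10.03 pos mm [440.2  37.  309.2] yaw_y rad -0.459 F [ 0.5 -0.1 -0.6] Tz 0.00 open mm 91.3 q6 0.37 xaxis [-0. -0. -1.]
time: 10.7
tool_pos: [0.44, -0.1118, 0.4098]
tool_rot: [0.966, 1.569, -0.364]
contact_force: [0.8, -0.7, 0.1]
opening: 0.0913
time: 11.12
tool_pos: [0.44, -0.2655, 0.4088]
tool_rot: [-0.185, 1.569, -1.525]
contact_force: [-0.5, -0.4, 0.5]
opening: 0.0918
t 11.12 pos mm [ 440.  -265.5  408.8] yaw_y rad 0.230 F [-0.5 -0.4  0.5] Tz -0.01 open mm 91.8 q6 -0.92 xaxis [ 0.    -0.002 -1.   ]
```

View pics/t7.png

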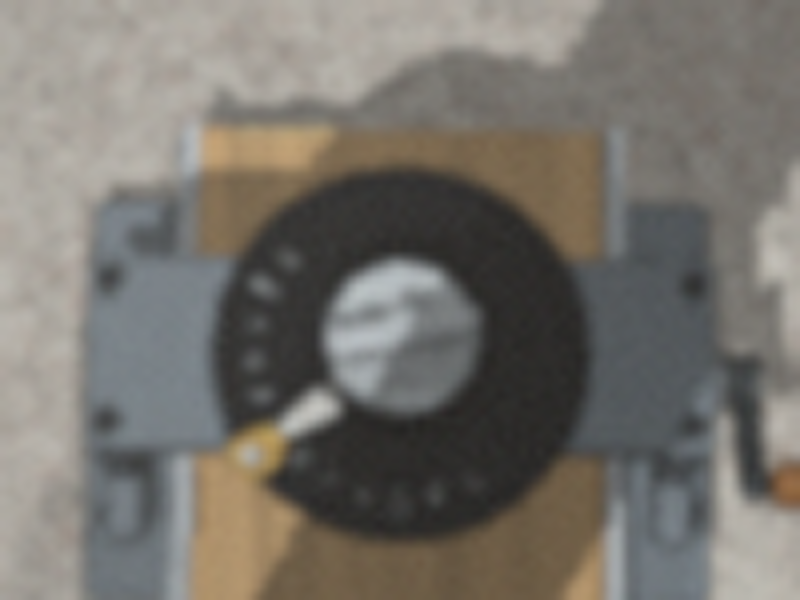

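View pics/t8.png

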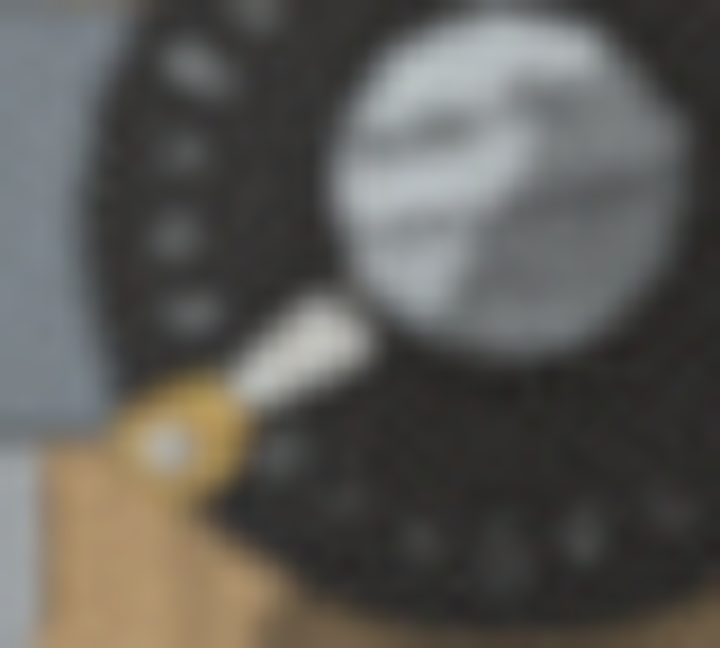

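View pics/s6.png

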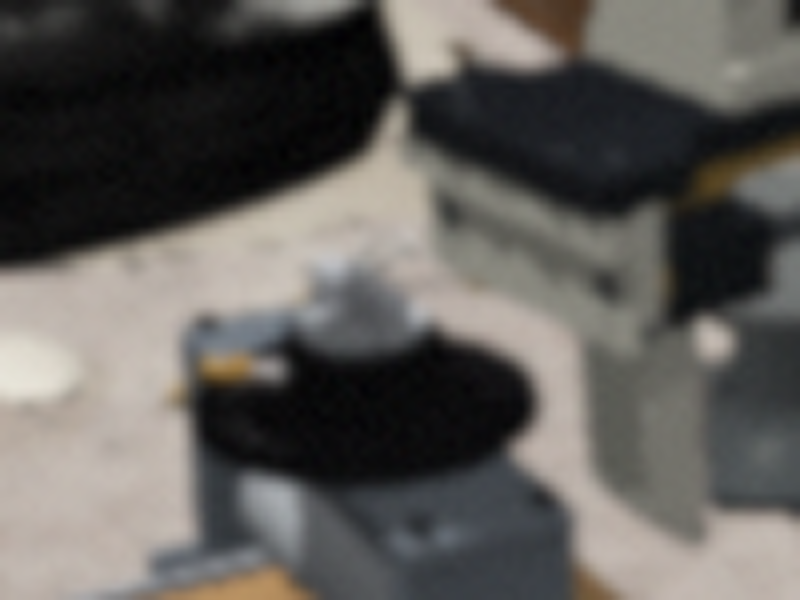

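The pointer's tip (about (245,385) in t8) meets the brass nib, and the wing bar now lies crosswise. I'll check the angles from these pixels.

```bash
python3 - <<'E'
from ang import *
T=lambda x,y:(282+(x+.5)/18-.5,262+(y+.5)/18-.5)
im=c["color"].astype(int);m=((im.min(2)>135)).astype(np.uint8)
m[:279]=0;m[286:]=0;m[:,:294]=0;m[:,303:]=0
ys,xs=np.nonzero(m);print(len(xs),"ptr centroid",xs.mean(),ys.mean(),a(xs.mean(),ys.mean(),.124))
print("screw",a(*T(168,443),.126),"tip",a(*T(245,388),.124),"mid",a(*T(302,348),.124))
for nm,p in(("bar L",(340,195)),("bar R",(670,150))): print(nm,ray(c,*T(*p),.165))
E
```

```text
20 ptr centroid 298.05 281.15 0.949 rad r 32.8 mm
screw 0.935 rad r 53.2 mm tip 0.948 rad r 40.9 mm mid 0.957 rad r 31.9 mm
bar L [0.43459051 0.05646535 0.165     ]
bar R [0.44180603 0.01554224 0.165     ]
```

```bash

python3 -m inch '0 38 0 0 1;0 38 0 0 1;0 38 0 0 1;0 38 0 0 1;0 38 0 0 1;0 38 0 0 1;0 38 0 0 1;0 34 0 0 1'
python3 -m inch '0 0 -15 0 1;0 0 -15 0 1;0 0 -15 0 1;0 0 -15 0 1;0 0 -15 0 1;0 0 0 0 1;0 0 0 0 1'
python3 where.py
```

```text
time: 11.93
tool_pos: [0.4389, 0.043, 0.4096]
tool_rot: [2.128, 1.57, 0.794]
contact_force: [0.4, -0.8, -0.1]
opening: 0.0918
time: 12.52
tool_pos: [0.4397, 0.0405, 0.3342]
tool_rot: [-2.007, 1.569, 2.942]
contact_force: [0.2, -0.3, 1.3]
opening: 0.0922
t 12.52 pos mm [439.7  40.5 334.2] yaw_y rad 0.236 F [ 0.2 -0.3  1.3] Tz 0.06 open mm 92.2 q6 -0.32 xaxis [-0.001  0.    -1.   ]
```

```bash

python3 -m inch '.5 -3.2 -2.5 -.02 .3;0 0 0 0 0;0 0 0 0 0;0 0 0 0 0;0 0 0 0 0;0 0 0 0 0;0 0 0 0 0;0 0 0 0 0' 40
python3 -m inch '0 0 0 0 0;0 0 0 0 0;0 0 0 0 0;0 0 0 0 0;0 0 0 0 0;0 0 0 0 0;0 0 0 0 0;0 0 0 0 0'
python3 where.py
```

```text
time: 13.18
tool_pos: [0.4409, 0.0362, 0.3318]
tool_rot: [1.633, 1.571, 0.277]
contact_force: [-0.9, -0.0, 0.1]
opening: 0.043
time: 13.85
tool_pos: [0.4409, 0.0363, 0.3317]
tool_rot: [1.276, 1.571, -0.08]
contact_force: [-0.2, 0.8, -0.9]
opening: 0.0098
t 13.85 pos mm [440.9  36.3 331.7] yaw_y rad 0.215 F [-0.2  0.8 -0.9] Tz 0.14 open mm 9.8 q6 -0.31 xaxis [ 0. -0. -1.]
```

Wing gripped. Now I'll tighten counter-clockwise by about 1.36 rad, to the stop.

```bash

python3 -m inch '0 0 0 .1 0;0 0 0 .1 0;0 0 0 .1 0;0 0 0 .1 0;0 0 0 .1 0;0 0 0 .1 0;0 0 0 .1 0;0 0 0 .1 0'
python3 where.py
python3 -m inch '0 0 0 .1 0;0 0 0 .1 0;0 0 0 .1 0;0 0 0 .1 0;0 0 0 .05 0;0 0 0 0 0'
python3 where.py
```

```text
time: 14.52
tool_pos: [0.4408, 0.0362, 0.3317]
tool_rot: [-3.133, 1.571, 2.598]
contact_force: [0.5, -0.4, 0.0]
opening: 0.0101
t 14.52 pos mm [440.8  36.2 331.7] yaw_y rad 1.019 F [ 0.5 -0.4  0. ] Tz -0.24 open mm 10.1 q6 -1.11 xaxis [-0.  0. -1.]
time: 15.02
tool_pos: [0.4408, 0.0361, 0.3317]
tool_rot: [-2.735, 1.571, -2.84]
contact_force: [-0.8, -0.6, -0.3]
opening: 0.0099
t 15.02 pos mm [440.8  36.1 331.7] yaw_y rad 1.466 F [-0.8 -0.6 -0.3] Tz -0.10 open mm 9.9 q6 -1.56 xaxis [-0. -0. -1.]
```

```bash

python3 -m inch '0 0 0 .05 0;0 0 0 .04 0;0 0 0 0 0'
python3 where.py
python3 -m inch '0 0 0 .04 0;0 0 0 0 0'
python3 where.py
python3 -m inch '0 0 0 .04 0;0 0 0 0 0'
python3 where.py
```

```text
time: 15.27
tool_pos: [0.4408, 0.0361, 0.3317]
tool_rot: [-2.74, 1.57, -2.757]
contact_force: [-0.3, -1.5, -0.1]
opening: 0.0101
t 15.27 pos mm [440.8  36.1 331.7] yaw_y rad 1.554 F [-0.3 -1.5 -0.1] Tz -0.20 open mm 10.1 q6 -1.65 xaxis [-0. -0. -1.]
time: 15.43
tool_pos: [0.4408, 0.0361, 0.3317]
tool_rot: [-2.759, 1.57, -2.737]
contact_force: [-1.3, -0.7, -0.8]
opening: 0.0104
t 15.43 pos mm [440.8  36.1 331.7] yaw_y rad 1.593 F [-1.3 -0.7 -0.8] Tz -0.24 open mm 10.4 q6 -1.69 xaxis [-0. -0. -1.]
time: 15.6
tool_pos: [0.4408, 0.0361, 0.3317]
tool_rot: [-3.106, 1.571, -3.044]
contact_force: [-0.5, -2.3, -0.5]
opening: 0.0102
t 15.60 pos mm [440.8  36.1 331.7] yaw_y rad 1.633 F [-0.5 -2.3 -0.5] Tz -0.56 open mm 10.2 q6 -1.72 xaxis [-0. -0. -1.]
```

```bash

python3 -m inch '0 0 0 .03 0;0 0 0 0 0'
python3 where.py
python3 -m inch '0 0 0 -.03 .0;0 0 0 0 1;0 0 0 0 1;0 0 0 0 1;0 0 0 0 1;0 0 0 0 1;0 0 0 0 1;0 0 0 0 1'
python3 -m inch '0 0 0 0 1;0 0 0 0 1;0 0 20 0 1;0 0 20 0 1;0 0 20 0 1;0 -40 20 0 1;0 -40 0 0 1;0 -40 0 0 1'
python3 -m inch '0 -40 0 0 1;0 -40 0 0 1;0 -40 0 0 1;0 -40 0 0 1;0 -20 0 0 1;0 0 0 0 1'
python3 where.py;python3 - <<'E'
from h import *
c=cams.read_camera("side"); cv2.imwrite("pics/s9.png",c["color"][:,:,::-1])
c=cams.read_camera("top"); crop(c,260,230,100,75,8,"pics/t10.png");cv2.imwrite("pics/t11.png",c["color"][:,:,::-1])
E
```

```text
time: 15.77
tool_pos: [0.4408, 0.0361, 0.3317]
tool_rot: [2.768, 1.571, 2.859]
contact_force: [-1.0, -2.1, -0.2]
opening: 0.0103
t 15.77 pos mm [440.8  36.1 331.7] yaw_y rad 1.662 F [-1.  -2.1 -0.2] Tz -0.74 open mm 10.3 q6 -1.75 xaxis [-0.  0. -1.]
time: 16.43
tool_pos: [0.4409, 0.0363, 0.3317]
tool_rot: [0.788, 1.571, 0.852]
contact_force: [-0.1, -0.4, 0.4]
opening: 0.0521
time: 17.1
tool_pos: [0.4408, -0.0818, 0.4118]
tool_rot: [-0.377, 1.567, -0.311]
contact_force: [1.6, 0.6, -0.4]
opening: 0.0918
time: 17.6
tool_pos: [0.4405, -0.265, 0.4099]
tool_rot: [-1.713, 1.57, -1.654]
contact_force: [0.2, 0.2, -0.0]
opening: 0.0917
t 17.60 pos mm [ 440.5 -265.   409.9] yaw_y rad 1.630 F [ 0.2  0.2 -0. ] Tz -0.02 open mm 91.7 q6 -2.32 xaxis [-0.    -0.001 -1.   ]
```

View pics/t10.png

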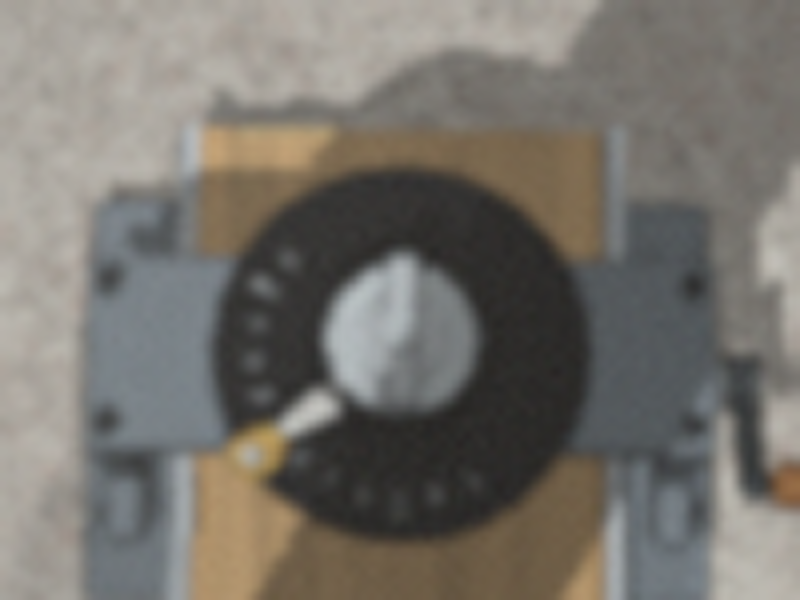

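View pics/t11.png

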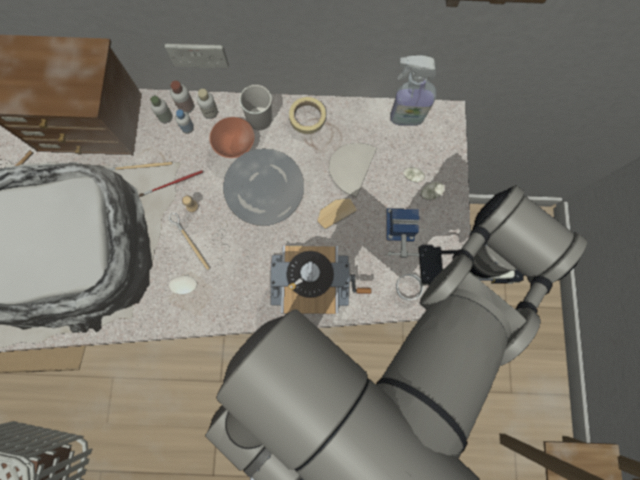

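The wing bar is back in its starting direction ((404,252) to (400,412) in t10). The pointer still meets the tab nib at about (285,433), and the tab's screw is still at (252,455). The cutters, rib and blank look untouched. I'm handing in now.

```bash
python3 -c "
from cell import workorder
print(workorder.hand_in())"
```

```text
the job is handed in; nothing more can be done
None
```

The dial is set to the index tab and the clamp wing is tight again. I handed the job in at about 18 s of the 72 s allowed.

- **What I did:** I gripped the wing and slackened it about 1.35 rad clockwise. I then turned the dial about 0.69 rad clockwise by its drum, and tightened the wing until it reached its stop. There the torque rose to about 0.74 N m, against a drag of 0.2 N m.
- **Setting:** With the clamp slack, the pointer measured about 0.95 rad and the tab about 0.93 rad, which is within roughly 1 mm at the tip. After tightening I checked by eye only: the pointer still meets the nib and the wing bar is back in its starting direction.
- **Surroundings:** In the last top picture the tab's screw and the rib, blank and large cutter look unmoved. The small cutter was mostly hidden under the gripper in that picture, so I could not check it, but the fingertips passed about 230 mm above the bench.
- **Release:** The gripper is open and clear of everything, with the force reading near zero.

No check failed. The wing's axis was about 1–2 mm off my first camera estimate. That gave side forces up to about 14 N while slackening, and I corrected it before gripping the dial.

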